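Push a row of cells home in the pack jig and nip it with the swivel lever

TASK

Rebuilding the radio's battery pack: from its tail end, push the row of four upright metal cells along the bench as one straight block into the open mouth of the jig, and keep pressing until it beds on the sprung pad inside with a firm push of about 12 N. Then swing the stiff swivel lever round behind the row until its nose bears firmly on the last cell and keeps the row nipped between nose and pad after you let go. Cells are easily crushed: never put more than 20 N on one, do not tip them, lift them or let the row buckle, and leave the other things on the bench where they are.

Things in the scene. Friction and masses are not known exactly. Their poses are not given: they have to be found in the camera images.
- jig: Fixed dark-steel jig. Origin on the bench at the centre of its open mouth; +x points into the channel (push direction), +y to the side where the lever's pivot stands. Rails: inner faces at y = +-24.5 mm, 30 mm high, from x = 0 to 170 mm; they flare out by 0.35 rad to x = -30 mm, y = +-35 mm (inner). No floor: cells slide on the bench.
- jig_pad (a point): Point on the jig's centre line at x = 76 mm, 24 mm up: the mean place of the flat rubber pad (38 mm wide, 3 to 39 mm high) on the jig's adjustable stop. The pad's real face lies 10 mm or less before or behind this point, is not measured and must be felt for. Spring: 3 N per mm, 10 mm travel, no preload. A bedded row ends 18 to 38 mm outside the mouth, less the spring travel.
- lever: Steel swivel lever of the jig. Origin on the bench on its vertical pivot axis, at x = -58, y = 55 mm in the jig's frame; its +x points along the arm to the handle, arm 16 to 28 mm high. At the start the arm is 3.5 to 3.9 rad clockwise (from above) from the jig's +x; it closes counter-clockwise, behind the row, and meets a bedded row at 1.3 to 1.8 rad clockwise (1.57 = across).
- lever_nose (a point): Middle (24 mm up) of the lever's upright round steel nose, 20 mm diameter, 8 to 40 mm above the bench; its axis is at x = 55, y = 22 mm in the lever's frame. The lever stays where it is left: pivot friction 0.5 N m holds about 9 N at the nose.
- lever_grip (a point): Middle (56 mm up) of the lever's upright round black handle, 16 mm diameter, 28 to 78 mm above the bench, 115 mm from the pivot axis; can be pinched from above. About 4.4 N here turns the lever freely; each newton of nose force adds about 0.5 N.
- cell1: Cell 1 of the row (the leading one, nearest to the jig): upright aluminium box with square edges, 26 mm along its x axis (the row's direction), 40 mm wide along y, 48 mm tall, about 120 g. Origin at the centre of its underside; x points roughly the way of the jig's x at the start. Stands loose on the bench in front of the mouth, with gaps of 1 to 17 mm in the row, up to 4 mm off the jig's centre line and slightly turned.
- cell2: Cell 2 of the row (the second): upright aluminium box with square edges, 26 mm along its x axis (the row's direction), 40 mm wide along y, 48 mm tall, about 120 g. Origin at the centre of its underside; x points roughly the way of the jig's x at the start. Stands loose on the bench in front of the mouth, with gaps of 1 to 17 mm in the row, up to 4 mm off the jig's centre line and slightly turned.
- cell3: Cell 3 of the row (the third): upright aluminium box with square edges, 26 mm along its x axis (the row's direction), 40 mm wide along y, 48 mm tall, about 120 g. Origin at the centre of its underside; x points roughly the way of the jig's x at the start. Stands loose on the bench in front of the mouth, with gaps of 1 to 17 mm in the row, up to 4 mm off the jig's centre line and slightly turned.
- cell4: Cell 4 of the row (the last one, at the tail, which is to be pushed): upright aluminium box with square edges, 26 mm along its x axis (the row's direction), 40 mm wide along y, 48 mm tall, about 120 g. Origin at the centre of its underside; x points roughly the way of the jig's x at the start. Stands loose on the bench in front of the mouth, with gaps of 1 to 17 mm in the row, up to 4 mm off the jig's centre line and slightly turned.
- radio: Bystander: grey plastic radio housing, 70 x 190 x 115 mm with a carrying handle to 145 mm. Origin at the centre of its underside.
- pick_cup: Bystander: white cup of stainless dental picks, 68 mm diameter, 165 mm tall with the picks. Origin at the centre of its underside.
- grille: Bystander: round orange speaker grille lying flat, 110 mm diameter, 10 mm thick. Origin at the centre of its underside.
- jar: Bystander: small glass jar with a steel cap, 56 mm diameter, 75 mm tall. Origin at the centre of its underside.
Things that resemble listed ones, but are neither listed nor needed, are in the scene too. What is shaped like the cell3 but orange is not meant. Leave any green look-alike of the cell1 alone.

How it is judged:
By the outcome, as a careful person would: the job done as asked, in the order asked, and still so for the second after the job is handed in, with the robot touching nothing.
It also fails if it takes over 62 s, if anything falls off the work surface, if the arm or the gripper's body presses on something with over 40 N, if the wrist force passes 120 N, or if a joint passes its speed limit or range.

ROBOT

A 7-joint arm with a two-finger parallel gripper is mounted at the origin on the work surface. World frame = base frame: x ahead of the robot, y to its left, z up, the work surface at z = 0. Lengths are in m, angles in rad, forces in N, time in s.
With the tool pointing down it reaches from about 0.425 to 0.925 m from the base axis. Payload 6.8 kg.
Tool frame: the origin (TCP) lies midway between the tips of the shut fingers; the grasp point (between the pads) lies env.pinch_z behind it (env.pinch_z is the distance from the TCP to the grasp point, in m); z points along the fingers, x is the direction in which the jaws open and shut, and the axes are right-handed (so a half turn about z gives the same grasp; the last joint's range is limited). The gripper opens to 85 mm and grips with 20 to 120 N. Pads are 22 mm wide; open, the fingers measure 114 mm over their backs; the gripper's body (76 mm by 85 mm) begins 54 mm behind the grasp point. The pads swing forward as they close: fully open they stand 13 mm farther back than shut.
Start: joints at [-1.341, 0.477, 0.022, 1.555, -0.011, 1.109, -0.083], TCP at [0.224, 0.637, 0.231] pointing down, gripper open.
Joint ranges: [-2.96, 2.96], [-0.34, 2.1], [-1.41, 1.46], [0.24, 2.44], [-1.37, 4.51], [0.17, 1.92], [-2.96, 2.96]. Speed limits (rad/s): [2.39, 2.39, 3.14, 3.14, 3.14, 3.14, 3.14].

INTERFACE

Orientations are given as a rotation vector (axis times angle).
In Python, from cell import env, eyes, workorder, current_time, current_joints, current_qvel, current_joint_efforts, current_tcp_pos, current_orientation, current_ft_force, current_torque, current_opening gives the robot as it stands. Calls block until the motion is done:
- env.move_ptp(position, orientation): joint-space move of the TCP to a pose.
- env.move_linear(position, orientation=None, speed=0.15, stop_force=None): straight line of the TCP; orientation=None keeps the orientation; speed is the mean speed in m/s. With stop_force (N) it stops when the force on the tool has changed by that much, and returns True; else False.
- env.movej(angles): joint-space move.
- env.command_gripper(opening, grip_force=None): finger opening in m; grip_force is the grip in N (None keeps the last); returns when the fingers have stopped.
- env.pause(seconds).
- env.ik(position, orientation): joint angles nearest the present ones, or None.
- eyes.capture(name): name is "side" or "top"; returns (picture, depth): 400x640x3 uint8, red, green, blue; 400x640 float32, m along the optical axis (not along the pixel's ray), 0 where there is no reading.
- eyes.get_calibration(name): a dict with "mtx" (3x3 intrinsics, pixels), "pose" (4x4, takes a point from camera to world coordinates). Camera axes: x right, y down, z forward; pixel columns grow to the right and rows downward; lengths in m; the calibration is good to about 2 mm. A picture is of the moment at which its call begins. get_calibration takes no time and is no camera call.
A pose or a line that the arm cannot do raises env.IKError and nothing moves.
- workorder.job_done(): hands the job in, once; it reports no verdict.
Readings, each from a call of its own:
- current_time(): time.
- current_joints(): joint angles.
- current_qvel(): joint speeds.
- current_joint_efforts(): joint torques, N m.
- current_tcp_pos(): TCP position.
- current_orientation(): TCP orientation.
- current_ft_force(): force on the tool from outside, world axes, zero at the start.
- current_torque(): the same for the moment, N m.
- current_opening(): finger opening in m.
Only numpy, scipy, OpenCV 4.12 (cv2) and the standard library are available. Lean on these libraries where they do the work, as an engineer would, in place of code of your own. Each camera call takes 0.05 s, during which the arm holds its last target.

## Working session

There is one attempt and no reset: what is moved stays moved. The work goes in short steps, each a Python script; the robot and the scene stay as the last script left them, time stands still between calls to the robot, and variables do not carry over. Pictures are saved under pics/ and viewed, and the job is handed in when it is done.

```bash
ls; mkdir -p pics; python3 - <<'E'
from cell import *
import cv2,numpy as np
print(current_time(),env.pinch_z,current_tcp_pos(),current_orientation())
for n in("side","top"):
    p,d=eyes.capture(n);cv2.imwrite(f"pics/{n}0.png",p[:,:,::-1]);np.savez(f"{n}0.npz",p=p,d=d)
    c=eyes.get_calibration(n);print(c["mtx"],c["pose"])
E
```

```text
pics
0.0 0.0187 [0.22352561 0.63630973 0.23032405] [ 2.56225503e+00  1.81580695e+00 -2.13534241e-03]
[[407.42818496   0.         316.04381852]
 [  0.         407.42818496 201.1962539 ]
 [  0.           0.           1.        ]] [[-0.89960777 -0.27421111  0.3398737   0.28233455]
 [-0.43658013  0.54658155 -0.71459527  0.75293076]
 [ 0.01018127 -0.79123756 -0.61142413  0.68705061]
 [ 0.          0.          0.          1.        ]]
[[376.83260596   0.         318.29064223]
 [  0.         376.83260596 197.69483668]
 [  0.           0.           1.        ]] [[ 0.02493257 -0.98848534  0.14924844  0.45693378]
 [-0.99960964 -0.02653393 -0.00874762  0.03643417]
 [ 0.01260704 -0.14897208 -0.98876103  0.96877091]
 [ 0.          0.          0.          1.        ]]
```

View pics/top0.png

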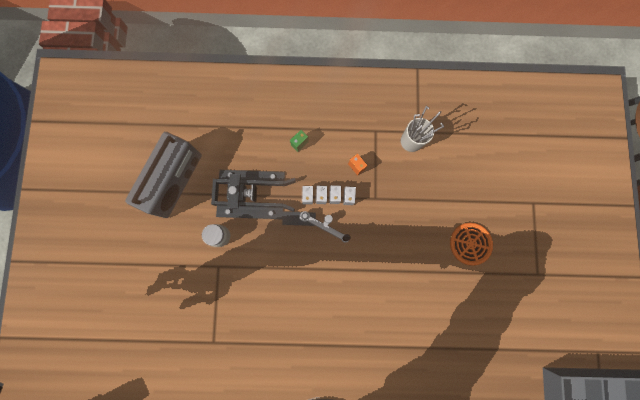

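View pics/side0.png

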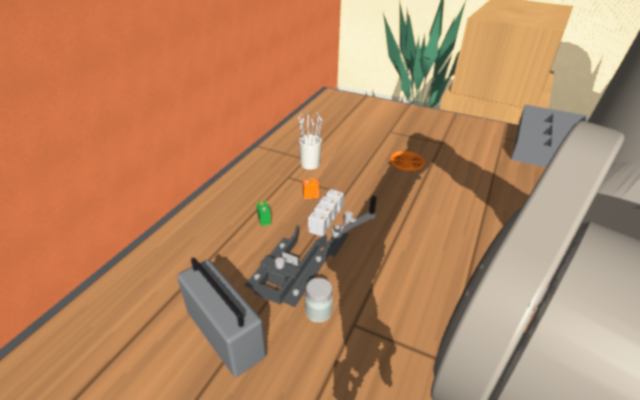

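```bash
python3 - <<'E'
import cv2,numpy as np
p=np.load("top0.npz")["p"][:,:,::-1]
cv2.imwrite("pics/top0c.png",cv2.resize(p[125:255,195:395],None,fx=4,fy=4,interpolation=cv2.INTER_CUBIC))
p=np.load("side0.npz")["p"][:,:,::-1]
cv2.imwrite("pics/side0c.png",cv2.resize(p[170:320,240:400],None,fx=4,fy=4,interpolation=cv2.INTER_CUBIC))
E
```

```text
(no output)
```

View pics/top0c.png

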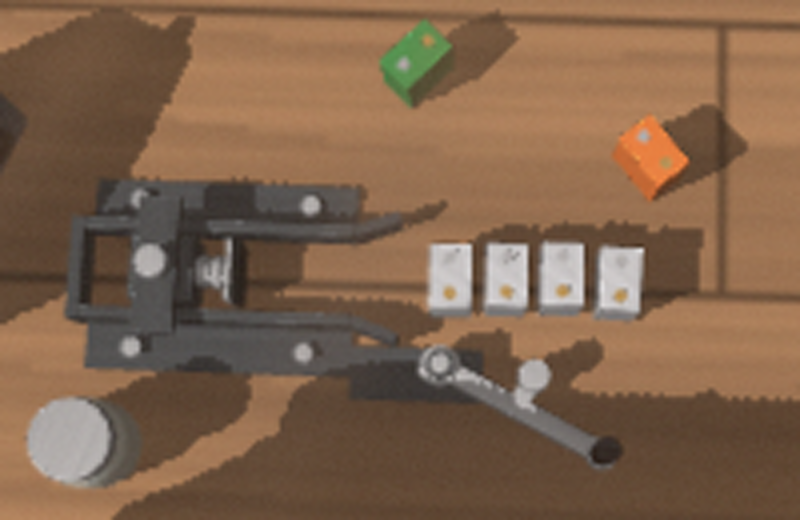

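View pics/side0c.png

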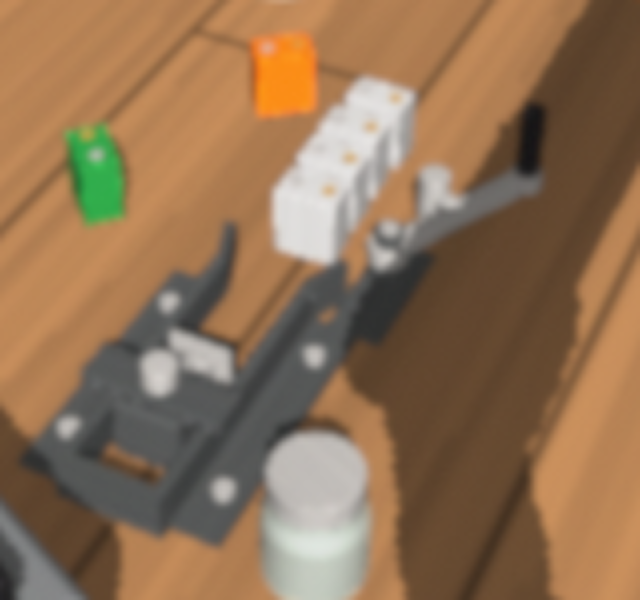

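```bash
cat > h.py <<'E'
import numpy as np,cv2
from cell import *
def cloud(n,d):
    c=eyes.get_calibration(n);K=c["mtx"];T=c["pose"]
    v,u=np.mgrid[:d.shape[0],:d.shape[1]]
    P=np.stack([(u-K[0,2])/K[0,0]*d,(v-K[1,2])/K[1,1]*d,d],-1)
    return P@T[:3,:3].T+T[:3,3]
def ray(n,uv,z):
    c=eyes.get_calibration(n);K=c["mtx"];T=c["pose"]
    uv=np.atleast_2d(uv).astype(float)
    r=np.c_[(uv[:,0]-K[0,2])/K[0,0],(uv[:,1]-K[1,2])/K[1,1],np.ones(len(uv))]@T[:3,:3].T
    return T[:3,3]+r*((z-T[2,3])/r[:,2])[:,None]
E
python3 - <<'E'
from h import *
a=np.load("top0.npz");P=cloud("top",a["d"]);p=a["p"]
Z=P[...,2]
print(np.round(Z[100:110,300:305]*1e3,1))
im=np.clip(Z[125:255,195:395]*1e3*3+30,0,255).astype(np.uint8)
cv2.imwrite("pics/topz.png",cv2.applyColorMap(cv2.resize(im,None,fx=4,fy=4,interpolation=cv2.INTER_NEAREST),cv2.COLORMAP_JET))
# cells
hsv=cv2.cvtColor(p,cv2.COLOR_RGB2HSV)
m=((Z>0.040)&(Z<.056)&(hsv[...,1]<90)&(p.min(2)>90)).astype(np.uint8)
cs,_=cv2.findContours(m,cv2.RETR_EXTERNAL,cv2.CHAIN_APPROX_NONE)
for c in cs:
    if len(c)<12:continue
    q=ray("top",c[:,0],.048)[:,:2]
    r=cv2.minAreaRect((q*1e3).astype(np.float32));mm=cv2.moments(c)
    print(len(c),c[:,0].mean(0),r, )
E
```

```text
[[-1.4  1.7  0.3  1.1 -1.4]
 [-0.3  1.9 -0.7  2.4  0.9]
 [ 3.4 -1.5 -1.   0.3  2. ]
 [ 1.5  1.2 -0.5 -3.2  1.7]
 [-0.8 -2.6  1.4 -0.3  1. ]
 [ 4.2 -1.6 -2.6 -0.2 -1. ]
 [-1.7 -1.9  1.5 -1.1  1.6]
 [ 1.1  3.   1.1  0.7 -1. ]
 [-1.2 -2.7 -2.4  1.7  0.1]
 [ 2.2 -0.9  0.6 -0.  -2.4]]
67 [555.29850746 385.50746269] ((172.88540649414062, -530.8632202148438), (9.322975158691406, 45.7551383972168), 86.08555603027344)
27 [216.66666667 244.33333333] ((475.27044677734375, 270.4937744140625), (7.6840033531188965, 32.41086196899414), 20.056827545166016)
35 [328.34285714 217.65714286] ((546.2620239257812, 2.0085906982421875), (14.759466171264648, 17.182126998901367), 1.5036166906356812)
13 [304.         214.53846154] ((553.5548706054688, 61.817298889160156), (11.02802562713623, 6.578646183013916), 28.17696189880371)
49 [349.7755102  194.28571429] ((607.239013671875, -50.058048248291016), (40.240135192871094, 24.871906280517578), 0.8232020139694214)
49 [307.2244898  193.65306122] ((605.7163696289062, 56.48170471191406), (37.609127044677734, 24.741771697998047), 1.5712589025497437)
49 [335.2244898  193.18367347] ((608.8284912109375, -12.7972412109375), (40.31773376464844, 24.79732322692871), 0.9366487860679626)
50 [321.22 193.48] ((607.8600463867188, 21.852697372436523), (40.14659118652344, 24.725324630737305), 1.2540984153747559)
50 [408.92 141.68] ((747.098388671875, -198.48690795898438), (55.65489959716797, 18.646953582763672), 44.508853912353516)
```

View pics/topz.png

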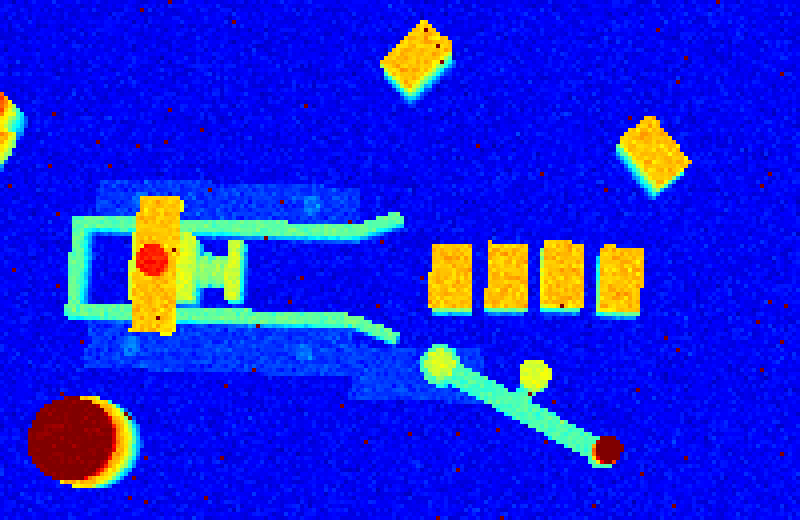

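```bash
python3 - <<'E'
from h import *
a=np.load("top0.npz");P=cloud("top",a["d"]);p=a["p"];Z=P[...,2]
V,U=np.mgrid[:400,:640]
fits=[]
for nm,v0,v1 in(("hi",176,187),("lo",199,212)):
    m=(V>=v0)&(V<v1)&(U>=245)&(U<=282)&(Z>.026)&(Z<.034)
    q=P[m]; k=np.polyfit(q[:,1],q[:,0],1); fits.append(k);print(nm,m.sum(),k,np.std(q[:,0]-np.polyval(k,q[:,1])),q[:,2].mean())
    y=q[:,1];print(np.polyval(k,[.1,.15,.2]))
# flare tips and pad
for nm,v0,v1 in(("hi",176,187),("lo",199,212)):
    m=(V>=v0)&(V<v1)&(U>=270)&(U<=300)&(Z>.024)&(Z<.034)
    q=P[m];i=np.argsort(q[:,1])[:4];print("tip",q[i])
m=(V>=183)&(V<203)&(U>=248)&(U<=258)&(Z>.034)&(Z<.045);q=P[m];print("pad",q.mean(0),q.min(0),q.max(0),m.sum())
def blob(nm,u,v,r,z0,z1,zt):
    m=((U-u)**2+(V-v)**2<r*r)&(Z>z0)&(Z<z1);q=P[m];uv=np.c_[U[m],V[m]]
    (c,rr)=cv2.minEnclosingCircle(uv.astype(np.float32));mu=uv.mean(0);print(nm,m.sum(),mu,c,rr,ray("top",mu,zt),q[:,2].mean(),np.median(q[:,2]))
blob("pivot",304.5,215.5,7,.033,.05,.038)
blob("nose",328.5,218.5,6,.034,.05,.040)
blob("grip",346.5,237.5,6,.066,.09,.078)
E
```

```text
hi 127 [0.00431324 0.63530086] 0.002794749843462004 0.02994372495724627
[0.63573219 0.63594785 0.63616351]
lo 123 [0.00454316 0.57853829] 0.0024404102678690837 0.030049534680392478
[0.57899261 0.57921977 0.57944693]
tip [[0.64275722 0.08839385 0.02823629]
 [0.64515268 0.08842934 0.0291914 ]
 [0.64213332 0.09076863 0.03104262]
 [0.64694037 0.09084582 0.03278124]]
tip [[0.57109971 0.08845952 0.02820813]
 [0.56577886 0.0906915  0.02994842]
 [0.56838264 0.09082016 0.02924746]
 [0.57090644 0.09090803 0.02925334]]
pad [0.60665351 0.1937428  0.03841419] [0.58948375 0.1883148  0.03401219] [0.6252173  0.20477427 0.04200185] 64
pivot 43 [304.55813953 215.44186047] (304.5, 215.5) 3.5356338024139404 [[0.55203198 0.0611278  0.038     ]] 0.03886363696119372 0.039067080697065326
nose 52 [328.28846154 218.28846154] (328.25, 218.25) 3.952946901321411 [[0.54630029 0.00221362 0.04      ]] 0.04012267460585059 0.04011736881041905
grip 38 [346.68421053 236.81578947] (346.72222900390625, 236.94444274902344) 3.4112355709075928 [[ 0.50000151 -0.04065069  0.078     ]] 0.07752523260826126 0.07800220593744595
```

Views: the top crop shows a row of four white cells at (307,194), (321,193), (335,193) and (350,194) in the top image. The jig mouth is at about u≈285 and opens to the right. The lever has its pivot at (304,215), nose at (328,218) and grip at (347,237).

Possible mix-ups for a cell: green box (298,141), orange box (358,163) and the steel nose cap (328,218). I choose the four white ones; cell 4, at (350,194), is the tail. The close crop confirms this.

Next I check reachability.

```bash
cat >> h.py <<'E'
from scipy.spatial.transform import Rotation as R
O=np.array([.6074,.119]);ex=np.array([.0044,1.]);ex/=np.linalg.norm(ex);ey=np.array([-ex[1],ex[0]])
def jw(x,y): return O+ex*x+ey*y
PIV=np.array([.552,.0611])
def tool(yaw,tilt=0.):  # yaw: world angle of tool x ; tilt about world x
    return (R.from_rotvec([tilt,0,0])*R.from_euler('z',yaw)*R.from_rotvec([np.pi,0,0])).as_rotvec()
def grip(th,r=.115): # th clockwise from jig +x
    return PIV+r*(ex*np.cos(th)-ey*np.sin(th))
def rad(th): d=grip(th)-PIV; return np.arctan2(d[1],d[0])
E
python3 - <<'E'
from h import *
print(ray("top",[[358,163],[298,141]],.048))
for yaw in(0,np.pi):
  for q in([.607,-.11,.15],[.607,-.11,.022],[.607,.09,.022]):
    print(yaw,q,np.round(env.ik(q,tool(yaw,.08)),2) if env.ik(q,tool(yaw,.08)) is not None else None)
for th in(3.61,3.1,2.6,2.1,1.64):
  g=grip(th)
  for k in(np.pi/2,-np.pi/2):
    for z in (.041,):
      j=env.ik([*g,z],tool(rad(th)+k));print(th,np.round(g,3),k,None if j is None else np.round(j,2))
E
```

```text
[[ 0.68661213 -0.06913557  0.048     ]
 [ 0.73936982  0.08315572  0.048     ]]
0 [0.607, -0.11, 0.15] [-0.45  0.61  0.82  1.8  -0.61  1.01  0.63]
0 [0.607, -0.11, 0.022] [-0.22  0.71  0.48  1.85 -0.58  0.74  0.61]
0 [0.607, 0.09, 0.022] [-0.54  0.68  0.45  1.88 -0.58  0.7   0.28]
3.141592653589793 [0.607, -0.11, 0.15] [-0.65  0.88  1.27  1.81 -0.97  1.25 -2.21]
3.141592653589793 [0.607, -0.11, 0.022] [-0.63  1.16  1.26  1.88 -1.28  1.24 -2.02]
3.141592653589793 [0.607, 0.09, 0.022] [-0.02  0.65 -0.24  1.84  0.11  0.65  2.83]
3.61 [ 0.5   -0.041] 1.5707963267948966 [-0.47  0.54  0.54  2.14 -0.49  0.59 -0.05]
3.61 [ 0.5   -0.041] -1.5707963267948966 [-0.1   0.48  0.07  2.11 -0.06  0.55  2.68]
3.1 [ 0.556 -0.054] 1.5707963267948966 [-0.37  0.59  0.47  2.   -0.43  0.65  0.41]
3.1 [ 0.556 -0.054] -1.5707963267948966 [-0.82  1.05  1.26  2.03 -1.19  1.09 -2.08]
2.6 [ 0.611 -0.038] 1.5707963267948966 [-0.33  0.64  0.4   1.87 -0.37  0.7   0.81]
2.6 [ 0.611 -0.038] -1.5707963267948966 [-0.8   1.1   1.26  1.9  -1.19  1.15 -1.67]
2.1 [0.651 0.003] 1.5707963267948966 [-0.3   0.67  0.29  1.76 -0.27  0.74  1.16]
2.1 [0.651 0.003] -1.5707963267948966 [-0.83  1.14  1.26  1.8  -1.19  1.19 -1.28]
1.64 [0.667 0.053] 1.5707963267948966 [-0.3   0.68  0.18  1.71 -0.17  0.76  1.46]
1.64 [0.667 0.053] -1.5707963267948966 [-0.61  0.79  0.66  1.73 -0.62  0.84 -1.31]
```

```bash
python3 - <<'E'
from h import *
o=tool(0,.08)
env.move_ptp([.6070,-.11,.25],o)
env.command_gripper(.010,20)
env.move_linear([.6070,-.11,.022],o,speed=.15)
print(current_time(),current_tcp_pos(),current_ft_force(),current_opening())
for n in("side","top"):
    p,d=eyes.capture(n);np.savez(n+"1.npz",p=p,d=d)
    c=p[125:255,250:450] if n=="top" else p[130:270,250:450]
    cv2.imwrite(f"pics/{n}1.png",cv2.resize(c[:,:,::-1],None,fx=3.5,fy=3.5))
E
```

```text
5.4167 [ 0.60762097 -0.11017325  0.02282377] [ 0.87799568  0.46663912 -0.42987294] 0.010056686772780852
```

View pics/top1.png

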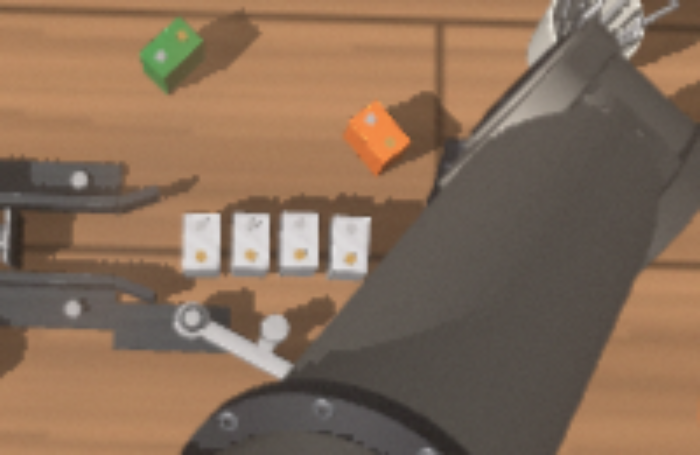

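View pics/side1.png

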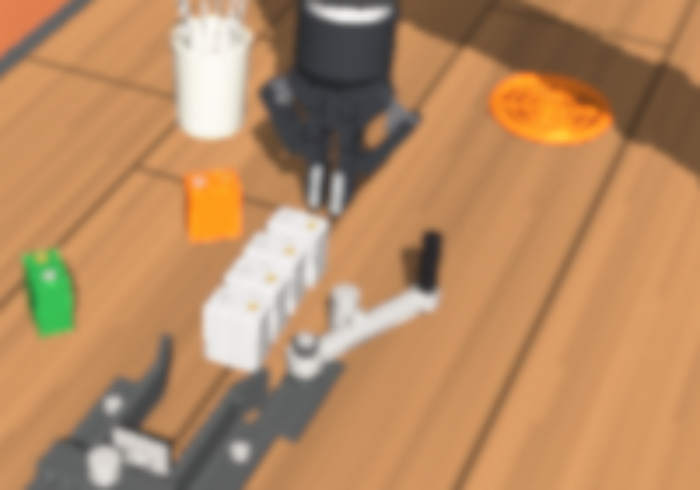

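The top crop shows the tool behind the tail cell, with the row undisturbed. The side crop shows two finger tips side by side at (315–340,190), facing cell 4 at (300,220), clear of the lever and the orange box. Pushing now.

```bash
python3 - <<'E'
from h import *
o=tool(0,.08)
f0=np.mean([current_ft_force() for _ in range(10)],0);print(f0)
for y in(-.075,-.045,-.01,.02,.045,.058):
    s=env.move_linear([.6069+.0044*y,y,.022],o,speed=.035,stop_force=9)
    print(s,round(current_time(),2),np.round(current_tcp_pos(),4),np.round(current_ft_force()-f0,2))
    if s:break
for n in("side","top"):
    p,d=eyes.capture(n);np.savez(n+"2.npz",p=p,d=d)
    c=p[125:255,220:420] if n=="top" else p[150:290,250:450]
    cv2.imwrite(f"pics/{n}2.png",cv2.resize(c[:,:,::-1],None,fx=3.5,fy=3.5))
E
```

```text
[ 0.64258683 -0.26690943  0.54529067]
False 6.67 [ 0.6065 -0.0754  0.022 ] [-0.74  0.56 -0.16]
False 7.67 [ 0.6068 -0.0448  0.022 ] [-1.11 -1.89  0.76]
False 8.82 [ 0.6069 -0.0096  0.022 ] [-0.49 -2.    1.36]
False 9.83 [0.607  0.0203 0.022 ] [-0.05 -3.56  1.17]
False 10.7 [0.607  0.0452 0.022 ] [-0.36 -2.97  2.38]
False 11.22 [0.6071 0.0584 0.022 ] [-0.04 -2.51  2.07]
```

View pics/top2.png

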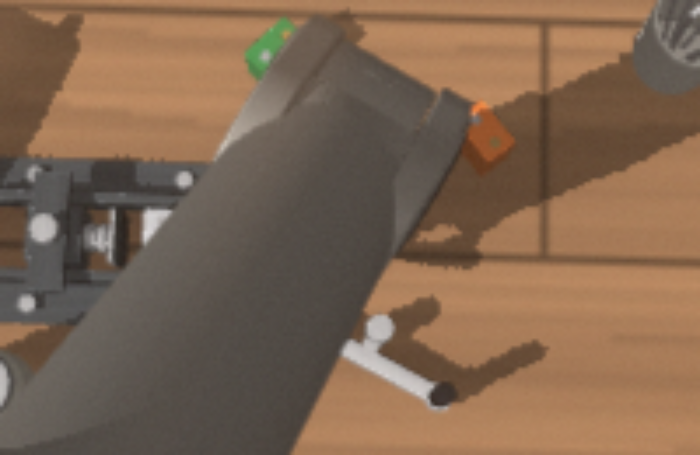

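View pics/side2.png

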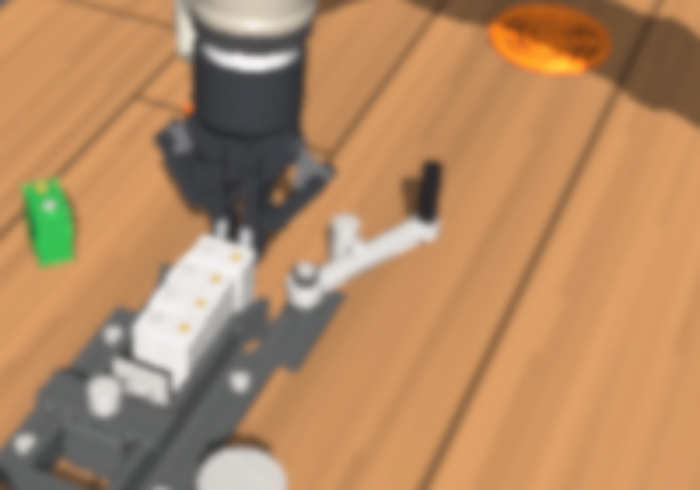

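The side crop shows the four cells as one straight block in the channel, just short of the pad at (140,380). The top crop is mostly hidden by the arm. I'll press slowly and watch the force.

```bash
python3 - <<'E'
from h import *
o=tool(0,.08)
f0=np.array([.64,-.27,.55])
def F():
    r=[]
    for _ in range(6): r.append(current_ft_force()); env.pause(.015)
    return np.mean(r,0)-f0
y=.058
while y<.095:
    f=F();
    y+= .002 if f[1]>-4.5 else (.001 if f[1]>-9.5 else .0005)
    s=env.move_linear([.6069+.0044*y,y,.022],o,speed=.015,stop_force=7)
    f=F();print(s,round(current_time(),2),round(y,4),np.round(current_tcp_pos(),4),np.round(f,2))
    if s or f[1]<-12.7:break
E
```

```text
False 11.81 0.06 [0.6071 0.0596 0.022 ] [-0.46 -3.89  1.12]
False 12.29 0.062 [0.6071 0.0621 0.022 ] [-0.91 -4.04  1.11]
False 12.78 0.064 [0.6072 0.0643 0.022 ] [-0.74 -3.42  1.  ]
False 13.26 0.066 [0.6072 0.0662 0.022 ] [-0.78 -3.23  0.47]
False 13.74 0.068 [0.6072 0.0682 0.022 ] [-0.95 -3.05  0.8 ]
False 14.22 0.07 [0.6072 0.0702 0.022 ] [-0.52 -3.15  0.32]
False 14.71 0.072 [0.6072 0.0722 0.022 ] [-0.71 -2.97  0.45]
False 15.19 0.074 [0.6072 0.0742 0.022 ] [-1.12 -3.27  0.34]
False 15.68 0.076 [0.6072 0.076  0.022 ] [-0.77 -3.38  0.4 ]
False 16.16 0.078 [0.6072 0.077  0.022 ] [-1.36 -5.57  0.71]
False 16.61 0.079 [0.6072 0.0773 0.022 ] [-1.18 -7.19  0.66]
False 17.06 0.08 [0.6071 0.0776 0.022 ] [-1.4  -8.41  0.74]
False 17.51 0.081 [0.6071 0.0781 0.022 ] [-1.38 -9.26  0.96]
False 17.96 0.082 [0.6071 0.0785 0.022 ] [ -1.49 -10.59   1.39]
False 18.41 0.0825 [0.6071 0.0785 0.022 ] [ -1.81 -10.88   1.62]
False 18.86 0.083 [0.607  0.0787 0.022 ] [ -1.62 -11.73   1.17]
False 19.31 0.0835 [0.6071 0.0789 0.022 ] [ -1.37 -12.53   1.01]
False 19.76 0.084 [0.607  0.0791 0.022 ] [ -1.53 -13.     1.11]
```

```bash
python3 - <<'E'
from h import *
o=tool(0,.08)
f0=np.array([.64,-.27,.55])
def F():
    r=[]
    for _ in range(6): r.append(current_ft_force()); env.pause(.015)
    return np.mean(r,0)-f0
y=.084
while y<.087:
    y+=.0005
    s=env.move_linear([.6069+.0044*y,y,.022],o,speed=.015,stop_force=6)
    f=F();print(s,round(current_time(),2),round(y,4),np.round(current_tcp_pos(),4),np.round(f,2))
    if s or f[1]<-14.2:break
env.pause(.3);print(F())
env.move_linear([.6070,.05,.022],o,speed=.04)
env.move_linear([.6070,.03,.14],o,speed=.2)
th=3.61
env.command_gripper(.045)
env.move_ptp([*grip(th),.14],tool(rad(th)+np.pi/2))
print(current_time())
for n in("side","top"):
    p,d=eyes.capture(n);np.savez(n+"3.npz",p=p,d=d)
    c=p[125:255,220:420] if n=="top" else p[150:290,250:450]
    cv2.imwrite(f"pics/{n}3.png",cv2.resize(c[:,:,::-1],None,fx=3.5,fy=3.5))
E
```

```text
False 20.11 0.0845 [0.6071 0.0793 0.0221] [ -1.56 -13.48   1.38]
False 20.46 0.085 [0.6071 0.0795 0.0221] [ -1.76 -13.6    1.22]
False 20.81 0.0855 [0.6071 0.0797 0.0221] [ -1.58 -14.98   1.2 ]
[ -2.00428765 -14.91430018   1.16473389]
24.0083
```

View pics/top3.png

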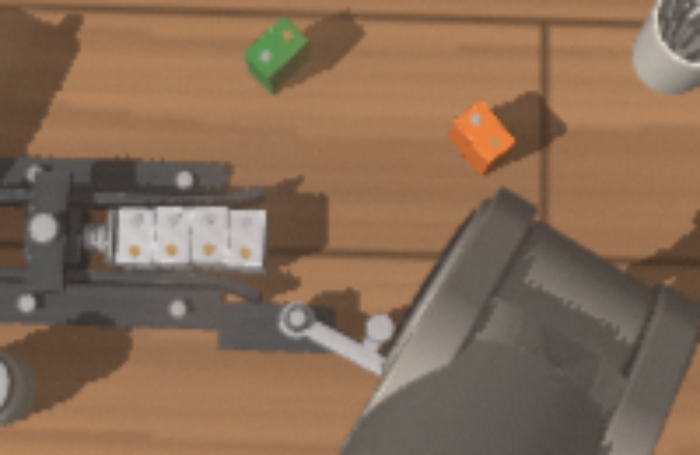

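View pics/side3.png

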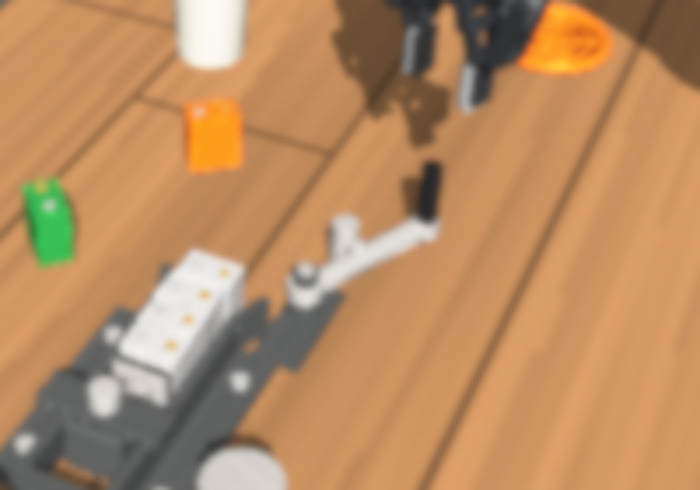

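Both crops show the row bedded, straight and upright between the rails (cells at u 135–245, v≈237 in the top crop). The lever is untouched and the bystanders are in place. I'll pinch the handle now and swing it.

```bash
cat >> h.py <<'E'
def F(f0=0,n=6):
    r=[]
    for _ in range(n): r.append(current_ft_force()); env.pause(.015)
    return np.mean(r,0)-f0
def tan(th): return ex*np.sin(th)+ey*np.cos(th)
def radv(th): return ex*np.cos(th)-ey*np.sin(th)
ZG=.040
def go(th,v,sf=None): return env.move_linear([*grip(th),ZG],tool(rad(th)+np.pi/2),speed=v,stop_force=sf)
def ft(th,f0): f=F(f0);return np.round([-f[:2]@tan(th),f[:2]@radv(th),f[2]],2)
E
python3 - <<'E'
from h import *
th=3.61
s=env.move_linear([*grip(th),ZG],tool(rad(th)+np.pi/2),speed=.12,stop_force=12)
f0=F();np.save("f0.npy",f0)
print(s,current_time(),current_tcp_pos(),f0)
env.command_gripper(0.0,40)
print(current_opening(),ft(th,f0))
s=0
while th>1.96 and not s:
    th-=.15; s=go(th,.09,14); f=ft(th,f0);print(round(th,2),s,f)
print(current_time())
p,d=eyes.capture("side");cv2.imwrite("pics/side4.png",cv2.resize(p[150:290,250:450][:,:,::-1],None,fx=3.5,fy=3.5))
p,d=eyes.capture("top");cv2.imwrite("pics/top4.png",cv2.resize(p[125:255,220:420][:,:,::-1],None,fx=3.5,fy=3.5))
E
```

```text
False 25.1917 [ 0.50021071 -0.04130553  0.04063079] [-0.17059338  0.02747245 -0.00741357]
0.014993382897588536 [ 0.92 -0.05  6.63]
3.46 False [-4.18 -0.63  3.61]
3.31 True [-4.7   0.22  0.27]
26.4083
```

View pics/side4.png

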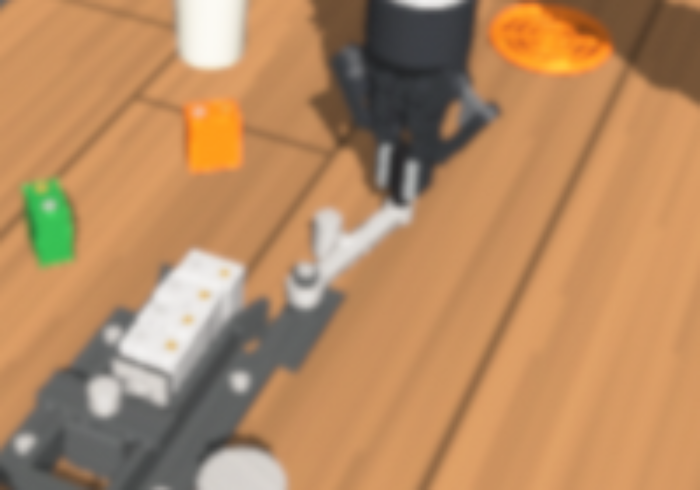

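View pics/top4.png

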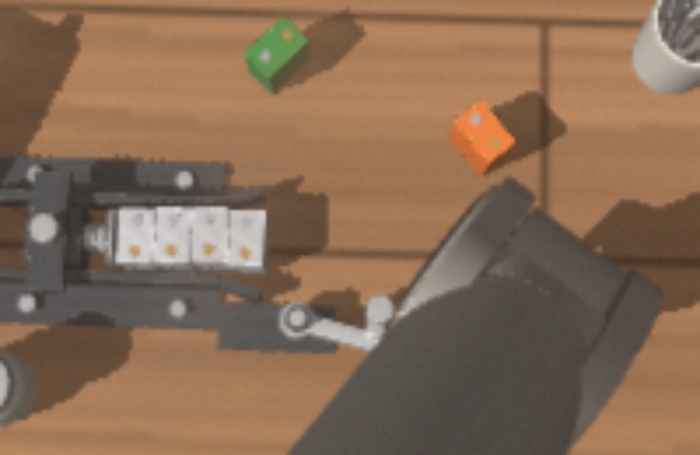

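The crops show the fingers holding the handle, with the lever part-turned (nose at about (378,310) in the top crop) and the row untouched. The stop was only lever friction reversing, so I'll continue more slowly.

```bash
cat >> h.py <<'E'
def thn():
    d=np.array(current_tcp_pos())[:2]-PIV;return -np.arctan2(d@ey,d@ex)%(2*np.pi), np.linalg.norm(d)
E
python3 - <<'E'
from h import *
f0=np.load("f0.npy");th,r=thn();print(th,r,current_opening())
s=0;n=0
while th>1.87 and not s:
    th=max(th-.15,1.86); s=go(th,.06,22); print(round(th,2),s,np.round(thn(),3),ft(th,f0),round(current_time(),2))
E
```

```text
3.377722451590361 0.11493961803020714 0.01502667451108607
3.23 False [3.229 0.115] [-3.06  0.43  5.42] 27.05
3.08 False [3.079 0.115] [-2.99  1.51  5.15] 27.58
2.93 False [2.929 0.115] [-3.22  2.5   4.99] 28.12
2.78 False [2.777 0.116] [-2.69  4.11  4.92] 28.65
2.63 False [2.626 0.116] [-3.19  5.46  4.45] 29.18
2.48 False [2.476 0.116] [-3.37  6.61  3.47] 29.72
2.33 False [2.325 0.117] [-3.05  7.36  1.72] 30.25
2.18 False [2.174 0.117] [-2.91  8.76  0.94] 30.78
2.03 False [2.023 0.117] [-2.33 10.53  0.08] 31.32
1.88 False [1.885 0.117] [ 0.63 10.14  0.44] 31.85
1.86 False [1.878 0.117] [3.35 9.3  1.58] 32.2
```

```bash
python3 - <<'E'
from h import *
f0=np.load("f0.npy")
r=.117
th=1.86
while th>1.60:
    th-= .03 if th>1.75 else .012
    s=env.move_linear([*grip(th,r),ZG],tool(rad(th)+np.pi/2),speed=.03,stop_force=10)
    f=ft(th,f0);print(round(th,3),s,np.round(thn(),3),f,round(current_time(),2))
    if s or f[0]>7:break
E
```

```text
1.83 True [1.853 0.117] [-0.51 -0.78  4.56] 32.51
```

```bash
python3 - <<'E'
from h import *
f0=np.load("f0.npy")
r=.117
th=1.853
while th>1.60:
    th-= .03 if th>1.75 else .012
    s=env.move_linear([*grip(th,r),ZG],tool(rad(th)+np.pi/2),speed=.03,stop_force=12)
    f=ft(th,f0);print(round(th,3),s,np.round(thn(),4),f,round(current_time(),2))
    if s or f[0]>7:break
E
```

```text
1.823 False [1.8386 0.1172] [2.89 1.04 7.85] 32.92
1.793 False [1.8105 0.1173] [3.54 0.79 7.51] 33.29
1.763 False [1.7809 0.1174] [3.68 1.42 7.17] 33.66
1.733 False [1.7511 0.1174] [3.6  1.46 6.91] 34.02
1.721 False [1.7426 0.1174] [4.21 1.52 7.14] 34.38
1.709 False [1.731  0.1174] [4.27 1.99 6.42] 34.73
1.697 False [1.719  0.1175] [4.34 2.05 6.9 ] 35.08
1.685 False [1.7072 0.1175] [4.53 1.84 6.52] 35.42
1.673 False [1.6953 0.1175] [4.27 2.03 6.28] 35.77
1.661 False [1.684  0.1175] [4.86 1.93 6.45] 36.12
1.649 False [1.6798 0.1175] [6.15 2.04 6.36] 36.48
1.637 False [1.6721 0.1175] [7.53 1.85 6.16] 36.83
```

```bash
python3 - <<'E'
from h import *
f0=np.load("f0.npy")
r=.117
th=1.637
while th>1.55:
    th-=.008
    s=env.move_linear([*grip(th,r),ZG],tool(rad(th)+np.pi/2),speed=.02,stop_force=8)
    f=ft(th,f0);print(round(th,3),s,np.round(thn(),4),f,round(current_time(),2))
    if s or f[0]>9.7:break
p,d=eyes.capture("side");cv2.imwrite("pics/side5.png",cv2.resize(p[150:290,250:450][:,:,::-1],None,fx=3.5,fy=3.5))
p,d=eyes.capture("top");cv2.imwrite("pics/top5.png",cv2.resize(p[125:255,220:420][:,:,::-1],None,fx=3.5,fy=3.5))
E
```

```text
1.629 False [1.6671 0.1176] [7.55 2.08 6.18] 37.17
1.621 False [1.6614 0.1175] [7.58 1.91 6.26] 37.52
1.613 False [1.6552 0.1176] [8.62 1.98 6.6 ] 37.88
1.605 False [1.6492 0.1176] [8.46 2.1  6.28] 38.23
1.597 False [1.6434 0.1176] [9.49 1.7  5.98] 38.58
1.589 False [1.637  0.1176] [9.68 2.06 6.  ] 38.92
1.581 False [1.631  0.1176] [9.85 2.31 5.87] 39.27
```

View pics/side5.png

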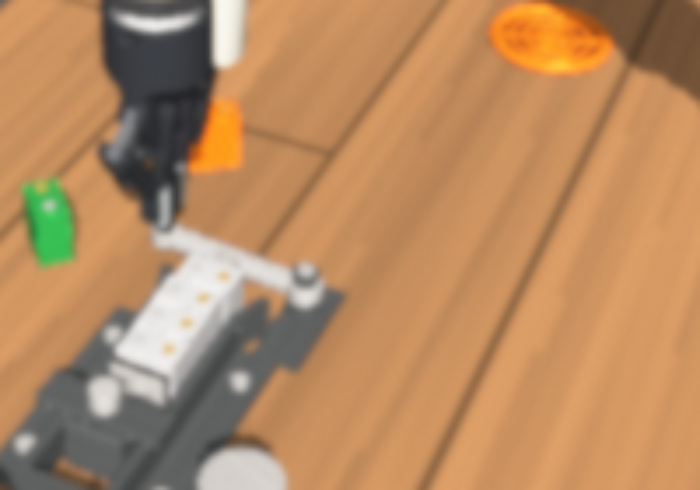

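The side crop shows the lever lying across behind the row, with the nose on the last cell. The row is upright and straight. I'll relax the arm's push before opening, so the release doesn't kick the lever.

```bash
python3 - <<'E'
from h import *
f0=np.load("f0.npy")
th=1.628
env.move_linear([*grip(th,.1172),ZG],tool(rad(th)+np.pi/2),speed=.02)
print(np.round(thn(),4),ft(th,f0),current_time())
env.command_gripper(.032)
print(np.round(thn(),4),ft(th,f0),current_time())
env.move_linear([*grip(th,.1172),.14],speed=.12)
env.move_ptp([.55,-.2,.28],tool(np.pi/2+.3))
print(current_time(),F())
for n in("side","top"):
    p,d=eyes.capture(n);np.savez(n+"6.npz",p=p,d=d)
    c=p[125:255,220:420] if n=="top" else p[150:290,250:450]
    cv2.imwrite(f"pics/{n}6.png",cv2.resize(c[:,:,::-1],None,fx=3.5,fy=3.5))
E
```

```text
[1.6445 0.1176] [3.3  1.62 6.21] 39.9
[1.6249 0.1162] [-0.18  0.13 -0.39] 40.3083
42.4833 [0.12337628 0.08960468 0.1272139 ]
```

View pics/side6.png

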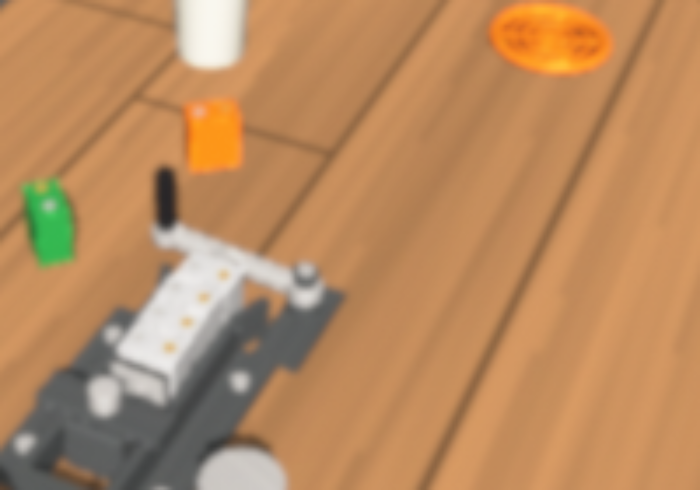

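View pics/top6.png

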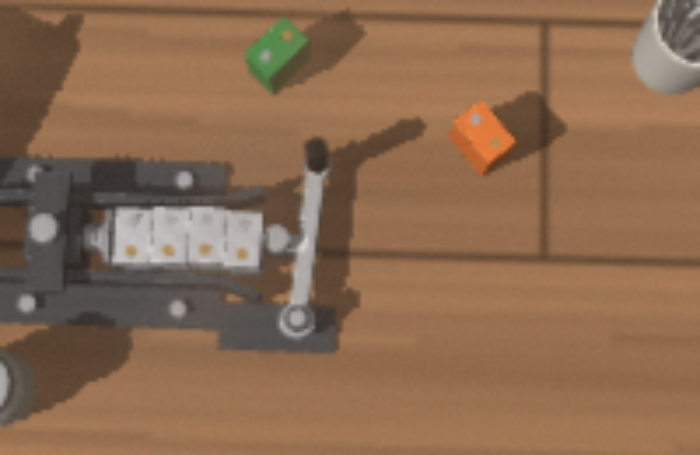

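The top crop shows the nose at (277,237) touching cell 4's edge at (263,237). The four cells are flush and straight, and the green, orange and cup items haven't moved. The robot is clear, so I'm handing in.

```bash
python3 - <<'E'
from h import *
p0=np.load("top0.npz")["p"].astype(int);p6=np.load("top6.npz")["p"].astype(int);p,_=eyes.capture("top")
print("still?",np.abs(p.astype(int)-p6)[165:225,210:360].mean())
print("opening",current_opening(),current_time())
workorder.job_done();env.pause(1.2)
print(current_time())
E
```

```text
still? 1.495074074074074
opening 0.03223116785033724 42.7333
the job is handed in; nothing more can be done
the job is handed in; nothing more can be done
```

The row is bedded in the jig and nipped between the lever's nose and the pad. I handed the job in at about 43 s of the 62 s allowed.

- **Push:** I pushed the four white cells from the tail with two fingertips side by side. They went in as one straight block. The push peaked at about 15 N on cell 4. Around 3 N of that was sliding friction, leaving about 12 N on the pad. The pad's face was felt roughly 4 mm before the final position.
- **Lever:** I pinched the handle and swung it round behind the row. Free turning took about 4.3 N at the handle, and the nose met the last cell at about 1.68 rad. I pressed until the handle took 9.85 N, which works out to about 11 N at the nose.
- **Release:** I eased off before opening the fingers. The lever seemed to creep back about 0.013 rad, leaving an estimated 7–9 N of nip. That figure comes from the lever angle and the spring rate; I did not measure it.
- **Last checks:** The final pictures show the nose on cell 4, the cells flush and upright, and the robot touching nothing. The green and orange boxes and the cup had not moved. The last two top views agreed to within image noise around the jig and row.
- **Hiccups:** The force stop tripped twice during the swing. Neither was a contact with the cells: one was lever friction reversing and the other was sideways force from a pivot position about 2 mm off. At rest, the handle readings during the free swing were negative from that same friction, so I used only readings taken while creeping forward to judge the final press.

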